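# Snug a carved panel in the star-wheel bench clamp

## Task

Close the bench clamp on the carved gilded panel by turning its star wheel clockwise (seen from above), pushing one spoke after another on the side the hood leaves open, until the jaw has pushed the panel square against the felt-lined fence. Feel for the wheel stiffening and stop when the panel is held snugly but not crushed, then leave it clamped with the robot clear. Push only the wheel, never the panel or the jaw, and leave the jar, bottle and carton where they are.

Things in the scene. Friction and masses are not known exactly. Their poses are not given: they have to be found in the camera images.
- clamp: Low grey bench clamp fixed to the table. Base plate 250 (x) x 450 (y) x 20 mm high; cork bed under the panel, its surface 24 mm above the table. Origin: centre of the plate's underside, on the table; +z up, +y towards the star wheel's end, -y towards the fence. It may be turned on the table.
- hood (a point): Centre of the top of the green sheet-metal hood, 94 mm above the table, that covers the wheel's half towards the jaw. In the clamp's frame it spans x -124 to 124 and y -10 to 105 mm (this point: 0, 47.5, 94 mm), with 6 mm side walls down to the plate. Beyond y = 105 mm the wheel is open from above.
- wheel (a joint): Star wheel angle (rad) about its upright axis, clockwise seen from above; closes the jaw 10 mm/rad; travel 0 to 8. Friction 0.2 N m: it stays where left. Push needed at 70 mm from the axis, felt only while moving: 3 N running free (rubbing along the spoke adds), up to 1 N more while the panel slides; once it is jammed, 1 N more per 7 N of clamping. 6 to 10 N is snug, over 13 N may crush the panel.
- wheel_hub (a point): Centre of the wheel's hub (52 mm across, 24 mm high), 70 mm above the table on the spokes' centre line; at (0, 110, 70) mm in the clamp's frame. Six level steel spokes 12 mm thick, 60 degrees apart. Under the spokes 44 mm are free down to the plate, except the post and the jaw's rack bar, within 45 mm of the axis.
- red_ball (a point): Centre of the red ball, 18 mm across, at the end of one spoke, 108 mm from the wheel's axis; the other five spokes end in black balls alike. With the wheel at angle a the red spoke points along (sin a, cos a) in the clamp's x, y.
- jaw: Sliding jaw: aluminium bar with a black rubber face, 140 (x) x 28 (y) mm, up to 57 mm above the table; moves along the clamp's -y as the wheel turns clockwise. Origin: bottom middle of the rubber face that meets the panel, 27 mm above the table; axes as the clamp's. A thin rack bar runs back from it under the wheel.
- panel: Loose carved wooden relief panel with gilded border and rosette, 130 (x) x 100 (y) x 22 mm thick plus relief up to 32 mm, 0.3 to 0.55 kg, lying face up on the cork bed between jaw and fence, a little askew. Origin: centre of its underside; z up; its y edges (100 mm apart) are the ones clamped.
- fence: Fixed wooden fence across the clamp's far (-y) end, 190 (x) x 23 (y) x 42 mm, set at a different place from one start to the next. Origin: bottom middle of its wooden face towards the panel, 24 mm above the table; axes as the clamp's. A grey felt strip lines that face; its thickness, 2 to 8 mm, is not known beforehand.
- jar: Bystander: amber glass jar, 56 mm across, 70 mm high, standing on the table beyond the wheel's open end. Origin: centre of its underside.
- bottle: Bystander: white plastic bottle, red cap, 50 mm across, 120 mm high, standing on the table on the far side of the clamp. Origin: centre of its underside.
- carton: Bystander: cardboard carton 90 x 60 x 45 mm lying on the table on the far side of the clamp, near the wheel. Origin: centre of its underside.
Not all that is in view belongs to the job. There is more than one size of the panel; the job needs the middle-sized.

How it is judged (in metres and radians):
At the end, for the whole second after the job is handed in: The jaw presses on the panel with more than 10 N, the panel jammed against the fence is square to the clamp within 0.04 rad (2.3 degrees), flat on the bed within 0.06 rad and at rest (contact force between jaw and panel above 10 N and angle between the y axis of panel and the y axis of clamp, either way round below 0.04 rad and angle between panel's own z axis and vertical below 0.06 rad and linear speed of panel below 0.01 m/s); the robot touches nothing.
It fails at once if the panel is crushed: jaw presses on it with more than 120 N (contact force between jaw and panel above 120 N).
It fails at once if the robot pushes on the panel (more than 1 N) (contact force between any of the arm, the fingers and panel above 1 N).
It fails at once if the robot pushes on the jaw (more than 2 N) (contact force between any of the arm, the fingers and jaw above 2 N).
It fails at once if the jar, bottle or carton is moved by more than 15 mm (distance of any of jar, bottle, carton from where it was at the start of the episode above 0.015 m).
It also fails if it takes over 67 s, if anything falls off the work surface, if the arm or the gripper's body presses on something with over 40 N, if the wrist force passes 120 N, or if a joint passes its speed limit or range.

## Robot

A 6-joint arm with a two-finger parallel gripper is mounted at the origin on the work surface. World frame = base frame: x ahead of the robot, y to its left, z up, the work surface at z = 0. Lengths are in mm, angles in rad, forces in N, time in s.
With the tool pointing down it reaches from about 275 to 750 mm from the base axis. Payload 10.2 kg.
Tool frame: the origin (TCP) lies between the finger pads; the fingertips stand 14 mm ahead of it and the grasp point (between the pads) lies 5 mm behind it; z points along the fingers, x is the direction in which the jaws open and shut, and the axes are right-handed (so a half turn about z gives the same grasp; the last joint's range is limited). The gripper opens to 88 mm and grips with 3 to 60 N. Pads are 18 mm wide; open, the fingers measure 123 mm over their backs; the gripper's body (75 mm by 187 mm) begins 45 mm behind the grasp point.
Start: joints at [-1.465, 0.313, 1.498, -0, 1.331, -0.223], TCP at [169.514, -496.887, 252.72] pointing down, gripper open.
Joint ranges: [-2.94, 2.94], [-0.97, 2.17], [0.19, 2.56], [-1.23, 4.37], [0.02, 3.11], [-2.88, 2.88]. Speed limits (rad/s): [2.39, 2.39, 3.01, 3.14, 3.14, 3.14].

## Interface

Orientations are given as a unit quaternion [w, x, y, z].
In Python, from bench import manip gives the robot as it stands. The module is installed in compiled form; this text tells all that it offers.
- The arm moves only by the tool carry_out, never from a script. Its argument "moves" is a list of rows, each a list of 6 numbers: the shift along the tool's x, y, z in cm, then the turn, a rotation vector about the tool's x, y, z in rad. In form: [[dx, dy, dz, rx, ry, rz], ...]. A call has 1 to 5 rows; each row shifts and turns the pose as measured when the row begins, along the tool's axes as they then stand; what a row does not reach is not made up. A row lasts 1/8 s, in which the tool goes at most 62.5 mm and 10.7 degrees, less where a joint would pass 70% of its speed; a pose out of reach is approached as far as the arm can. A call with a gripper value outside its range is refused whole. "jaw" is the closure, from 0 (fully open) to 1 (shut), set as the call begins (left out, the last holds). The fingers move at their own pace and stop on an object; "force" is the grip in N (left out, the last holds). Time passes only in rows, so rows that do not move let the fingers close. It gives the time, the measured TCP pose, the force and the opening at its end, in the units of the state.
- manip.observe(): the state, without advancing time (a new reading comes with each control period).
- manip.grab_frame(name): name is "scene" or "top"; returns the picture (400x640x3 uint8, red, green, blue); there is no depth.
- manip.camera_info(name): a dict with "mtx" (3x3 intrinsics, pixels), "rvec" (rotation vector, rad) and "tvec" (3), from world to camera coordinates, as OpenCV has them. Camera axes: x right, y down, z forward; pixel columns grow to the right and rows downward; lengths in mm; the calibration is good to about 2 mm. A picture is of the moment at which its call begins. camera_info takes no time and is no camera call.
- manip.job_done(): hands the job in, once; it reports no verdict.
Trained networks look in the newest picture that a camera, given by its name, has taken for a name from the list of things; names that differ only in an ending like _2 or _b are one class to them, and where a whole thing is asked for, a point or a joint stands for the part that bears it (a point fixed in the world has none). Each returns a list of dicts, best first, with "p" (0 to 1); they miss things now and then, are a little off and sometimes report something else, mostly with a low value. They report only what shows in the picture. A call takes as long as a camera call. They do not tell look-alikes from the thing itself.
- manip.spot_in(camera, thing): "centre" ([x, y, z] in mm, in world coordinates, good to about 4 mm: the middle of the surface that is visible of it).
- manip.place_of(camera, thing): "centre" ([x, y, z] in mm, in world coordinates, good to about 4 mm: a listed point, or the origin of a listed thing).
The state is a dict: "time_s": time; "joint_positions": joint angles; "qd": joint speeds; "joint_efforts": joint torques, N m; "tool_pos": TCP position; "tcp_rot": TCP orientation; "wrist_force": force on the tool from outside, world axes, zero at the start; "moment": the same for the moment, N m; "finger_gap": finger opening in mm.
Only numpy, scipy, OpenCV 4.12 (cv2) and the standard library are available. Lean on these libraries where they do the work, as an engineer would, in place of code of your own. Each camera call takes 0.05 s, during which the arm holds its last target.

## Working session

There is one attempt and no reset: what is moved stays moved. The work goes in short steps, Python scripts to look and compute and a tool call to move; the robot and the scene stay as the last step left them, time stands still between calls to the robot, and variables do not carry over. Pictures are saved under pics/ and viewed, and the job is handed in when it is done.

Besides the shell and the picture viewer there is one more tool, called after "Emit:" by a JSON object that holds its "method" and its "body". carry_out: Moves the arm, as the interface text tells. Its arguments: {"type":"object","properties":{"moves":{"type":"array","items":{"type":"array","items":{"type":"number"}}},"jaw":{"type":"number"},"force":{"type":"number"}},"required":["moves"]}

```bash
mkdir -p pics; cat > h.py <<'E'
from bench import manip
import cv2, numpy as np
def save(cam,name,crop=None,scale=1):
    f=manip.grab_frame(cam)
    if crop: f=f[crop[1]:crop[3],crop[0]:crop[2]]
    if scale!=1: f=cv2.resize(f,None,fx=scale,fy=scale,interpolation=cv2.INTER_CUBIC)
    cv2.imwrite('pics/'+name,f[:,:,::-1])
def proj(cam,P):
    c=manip.camera_info(cam)
    return cv2.projectPoints(np.array(P,float).reshape(-1,3),np.array(c['rvec'],float),np.array(c['tvec'],float),np.array(c['mtx'],float),None)[0].reshape(-1,2)
def ray(cam,uv,z):
    c=manip.camera_info(cam);R=cv2.Rodrigues(np.array(c['rvec'],float))[0];t=np.array(c['tvec'],float).ravel()
    d=R.T@np.linalg.inv(np.array(c['mtx'],float))@np.array([uv[0],uv[1],1.]);o=-R.T@t
    return o+d*(z-o[2])/d[2]
E
python3 - <<'E'
from h import *
save('scene','s0.png');save('top','t0.png')
for cam in ('top','scene'):
    for n in ['clamp','hood','wheel_hub','red_ball','jaw','panel','fence','jar','bottle','carton']:
        if cam=='scene' and n in('bottle','clamp','carton','jar'):continue
        print(cam,n,[(np.round(d['centre'],0).tolist(),round(d['p'],2)) for d in manip.place_of(cam,n)][:3])
s=manip.observe();print(s)
E
```

```text
top clamp [([563.0, -30.0, 0.0], 0.8), ([529.0, -193.0, 26.0], 0.28)]
top hood [([572.0, 18.0, 92.0], 0.97)]
top wheel_hub [([583.0, 82.0, 71.0], 0.94)]
top red_ball [([632.0, 180.0, 64.0], 0.67)]
top jaw [([559.0, -50.0, 25.0], 0.8)]
top panel [([247.0, -269.0, -2.0], 0.78), ([539.0, -121.0, 28.0], 0.75), ([456.0, -370.0, -2.0], 0.63)]
top fence [([532.0, -197.0, 27.0], 0.95), ([564.0, -28.0, 1.0], 0.47)]
top jar [([559.0, 296.0, -6.0], 0.64)]
top bottle [([728.0, -165.0, -0.0], 0.72), ([540.0, -118.0, 26.0], 0.25)]
top carton [([770.0, 21.0, 3.0], 0.89)]
scene hood [([572.0, 20.0, 98.0], 0.63), ([537.0, -122.0, 27.0], 0.57), ([728.0, -162.0, 5.0], 0.32)]
scene wheel_hub [([588.0, 81.0, 74.0], 0.63)]
scene red_ball [([635.0, 172.0, 70.0], 0.88), ([571.0, 19.0, 98.0], 0.39)]
scene jaw [([560.0, -46.0, 26.0], 0.55)]
scene panel [([457.0, -372.0, 0.0], 0.9), ([538.0, -117.0, 27.0], 0.65), ([248.0, -274.0, -1.0], 0.65)]
scene fence [([531.0, -198.0, 25.0], 0.66)]
{'time_s': 0.9, 'joint_positions': array([-1.46542337e+00,  3.12948148e-01,  1.49770776e+00, -3.02650813e-05,
        1.33098154e+00, -2.23392158e-01]), 'qd': array([-0.00020633,  0.00024233,  0.00140098,  0.0003447 , -0.00187738,
        0.00048068]), 'joint_efforts': array([ 1.60620607e-04, -4.02111018e+01, -2.52413285e+01,  6.95311418e-02,
        3.20219540e-02, -2.10129872e-05]), 'tool_pos': array([ 169.49573308, -496.89530972,  252.69260179]), 'tcp_rot': array([-6.98208150e-06,  8.13290024e-01, -5.81858519e-01, -2.58658193e-05]), 'wrist_force': array([-0.12888308,  1.33064908,  0.38872867]), 'moment': array([-0.01251874, -0.00933451, -0.06442337]), 'finger_gap': 87.75686955801208}
```

View pics/t0.png

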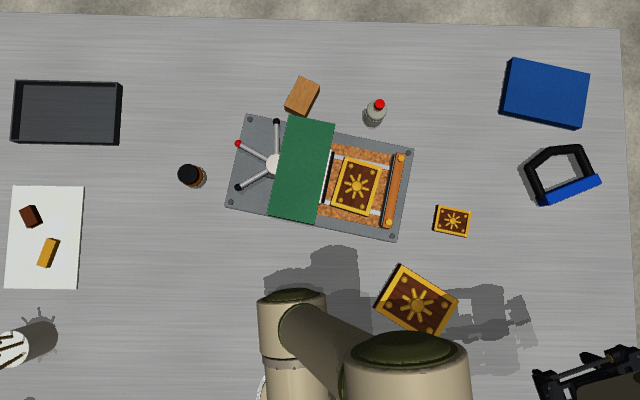

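View pics/s0.png

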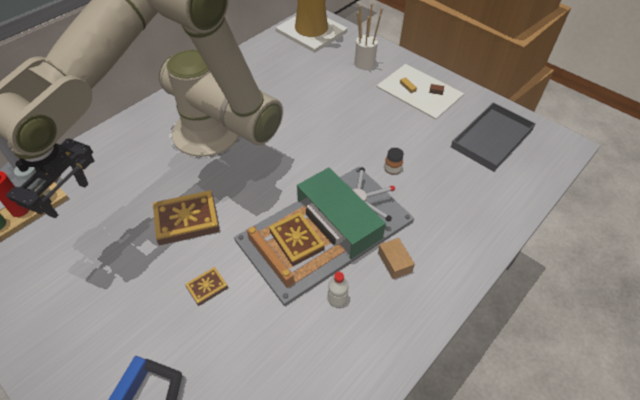

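Candidates for "panel", by top-view pixel: the big one at (415,300), the small one at (452,220) and the one in the clamp at (357,186). The clamped one is middle-sized and lies on the cork bed. I only push the star wheel: hub at (273,163), red spoke at (238,143). I'll check the fit in a close crop.

```bash
cat >> h.py <<'E'
def setup(hub,psi,a):
    """hub world xy, clamp yaw psi"""
    X=np.array([np.cos(psi),np.sin(psi)]);Y=np.array([-np.sin(psi),np.cos(psi)])
    return lambda p:np.r_[hub[0]+p[0]*X[0]+(p[1]-110)*Y[0],hub[1]+p[0]*X[1]+(p[1]-110)*Y[1],p[2]]
E
python3 - <<'E'
from h import *
from scipy.optimize import least_squares
f=manip.grab_frame('top').copy()
# hubs by ray
print('hub',ray('top',(273,163),82),'red',ray('top',(238,143),72))
hub=np.array([584,81.5]);psi=-.181
C=setup(hub,psi,0)
c=[C(p) for p in [(-125,-225,20),(125,-225,20),(125,225,20),(-125,225,20)]]
h=[C(p) for p in [(-124,-10,94),(124,-10,94),(124,105,94),(-124,105,94)]]
a=0.31
sp=[C((108*np.sin(a+k*np.pi/3),110+108*np.cos(a+k*np.pi/3),70)) for k in range(6)]
s=3;x0,y0=200,90
f=cv2.resize(f[y0:260,x0:440],None,fx=s,fy=s,interpolation=cv2.INTER_CUBIC)
q=lambda P:np.int32(np.round((proj('top',P)-[x0,y0]+.5)*s))
cv2.polylines(f,[q(c)],True,(255,0,255),1);cv2.polylines(f,[q(h)],True,(255,255,0),1)
for p in q(sp):cv2.circle(f,tuple(map(int,p)),5,(0,255,255),1)
cv2.circle(f,tuple(map(int,q([C((0,110,82))])[0])),5,(255,0,0),1)
cv2.imwrite('pics/fit0.png',f[:,:,::-1])
E
```

```text
hub [584.85487555  87.82718675  82.        ] red [634.46537701 175.671548    72.        ]
```

View pics/fit0.png

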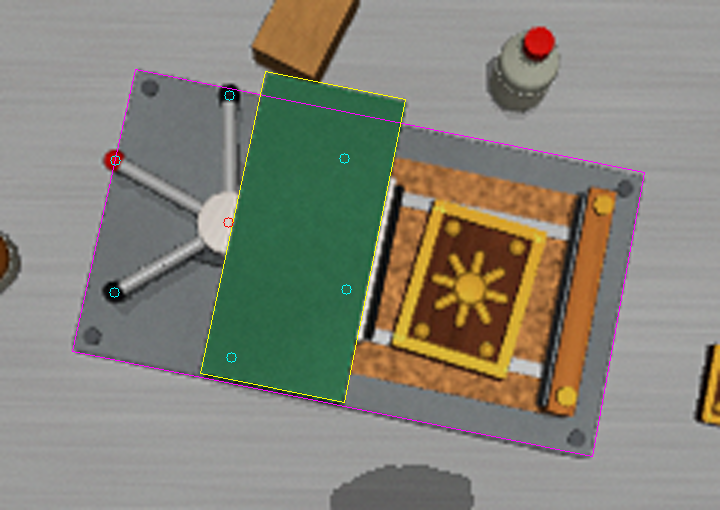

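The overlay fits: plate and hood outlines line up, the red ball is at a≈0.31 and the hub is at about (584,81.5). Next I plan the approach behind the spoke at (238,187), keeping high.

```bash
cat >> h.py <<'E'
from scipy.spatial.transform import Rotation as Ro
HUB=np.array([584,81.5]);PSI=-.181
def fpose(phi,r=72,z=66):
    b=PSI+np.pi/2-phi
    return np.r_[HUB+r*np.array([np.cos(b),np.sin(b)]),z],b
def pose():
    s=manip.observe();q=s['tcp_rot'];return np.array(s['tool_pos']),Ro.from_quat([q[1],q[2],q[3],q[0]])
def Rd(b): return Ro.from_matrix(np.array([[np.cos(b),np.sin(b),0],[np.sin(b),-np.cos(b),0],[0,0,-1]]).T.tolist()) if 0 else Ro.from_matrix(np.column_stack([[np.cos(b),np.sin(b),0],[np.sin(b),-np.cos(b),0],[0,0,-1]]))
def rows(wps,p=None,R=None):
    """wps: list of (pos,yaw)"""
    if p is None:p,R=pose()
    for (t,b) in wps:
        d=R.inv().apply(t-p)/10;T=Rd(b);w=(R.inv()*T).as_rotvec()
        print(np.round(np.r_[d,w],3).tolist());p,R=t,T
def where():
    s=manip.observe();p=s['tool_pos'];q=s['tcp_rot'];R=Ro.from_quat([q[1],q[2],q[3],q[0]]).as_matrix()
    v=p[:2]-HUB;b=np.arctan2(v[1],v[0]);phi=PSI+np.pi/2-b;yaw=np.arctan2(R[1,0],R[0,0])
    f=np.array(s['wrist_force']);ty=R[:,1];
    print('t',round(s['time_s'],2),'phi',round(phi,3),'r',round(np.hypot(*v),1),'z',round(p[2],1),'yawphi',round(PSI+np.pi/2-yaw,3),'F tang(on tool y)',round(f@ty,2),'rad',round(f@R[:,0],2),'fz',round(f[2],2),'q6',round(s['joint_positions'][5],2),'tilt',round(np.degrees(np.arccos(-R[2,2])),2))
E
python3 - <<'E'
from h import *
p,R=pose()
t,b=fpose(-1.05,z=150);b0=-1.243
n=22
print(t,b)
rows([(p+(t-p)*i/n if True else 0,b0+(b-b0)*i/n) for i in range(1,n+1)])
where()
E
```

```text
[529.01477155 127.98251986 150.        ] 2.4397963267948963
[-2.16, -2.464, 0.467, 0.0, 0.0, -0.166]
[-1.723, -2.788, 0.467, 0.0, 0.0, -0.167]
[-1.234, -3.036, 0.467, 0.0, 0.0, -0.167]
[-0.711, -3.199, 0.467, 0.0, 0.0, -0.167]
[-0.168, -3.273, 0.467, 0.0, 0.0, -0.167]
[0.38, -3.255, 0.467, 0.0, 0.0, -0.167]
[0.917, -3.146, 0.467, 0.0, 0.0, -0.167]
[1.428, -2.949, 0.467, 0.0, 0.0, -0.167]
[1.899, -2.67, 0.467, 0.0, 0.0, -0.167]
[2.318, -2.316, 0.467, 0.0, 0.0, -0.167]
[2.671, -1.898, 0.467, 0.0, 0.0, -0.167]
[2.95, -1.426, 0.467, 0.0, 0.0, -0.167]
[3.147, -0.915, 0.467, 0.0, 0.0, -0.167]
[3.255, -0.378, 0.467, 0.0, 0.0, -0.167]
[3.272, 0.17, 0.467, 0.0, 0.0, -0.167]
[3.198, 0.713, 0.467, 0.0, 0.0, -0.167]
[3.035, 1.236, 0.467, 0.0, 0.0, -0.167]
[2.787, 1.724, 0.467, 0.0, 0.0, -0.167]
[2.46, 2.164, 0.467, 0.0, 0.0, -0.167]
[2.065, 2.544, 0.467, 0.0, 0.0, -0.167]
[1.613, 2.853, 0.467, 0.0, 0.0, -0.167]
[1.115, 3.081, 0.467, 0.0, 0.0, -0.167]
t 0.95 phi 3.582 r 711.6 z 252.7 yawphi 2.632 F tang(on tool y) 0.59 rad -0.42 fz 0.15 q6 -0.22 tilt 0.0
```

Emit:
{"method": "carry_out", "body": {"moves": [[-2.2,-2.5,0,0,0,-0.17],[-1.7,-2.8,0,0,0,-0.17],[-1.2,-3.0,0,0,0,-0.17],[-0.7,-3.2,0,0,0,-0.17],[-0.2,-3.3,0,0,0,-0.17]], "jaw": 1, "force": 40}}

```text
time_s: 1.58
tool_pos: [250.6, -350.5, 252.3]
tcp_rot: [0.0, 0.983, -0.183, 0.0]
wrist_force: [0.1, 0.4, 0.3]
finger_gap: 40.3
```

Emit:
{"method": "carry_out", "body": {"moves": [[0.4,-3.3,0,0,0,-0.17],[0.9,-3.1,0,0,0,-0.17],[1.4,-2.9,0,0,0,-0.17],[1.9,-2.7,0,0,0,-0.17],[2.3,-2.3,0,0,0,-0.17]]}}

```text
time_s: 2.2
tool_pos: [326.1, -199.8, 252.9]
tcp_rot: [0.001, 0.968, 0.252, 0.0]
wrist_force: [0.3, 0.0, -1.0]
finger_gap: 0.0
```

Emit:
{"method": "carry_out", "body": {"moves": [[2.7,-1.9,0,0,0,-0.17],[3.0,-1.4,0,0,0,-0.17],[3.1,-0.9,0,0,0,-0.17],[3.3,-0.4,0,0,0,-0.17],[3.3,0.2,0,0,0,-0.17]]}}

```text
time_s: 2.82
tool_pos: [396.7, -45.0, 253.5]
tcp_rot: [0.002, 0.769, 0.64, 0.0]
wrist_force: [-0.9, -0.5, 0.8]
finger_gap: 0.4
```

```bash
python3 - <<'E'
from h import *
where();p,R=pose();print(p)
t,b=fpose(-1.05,z=150);yaw=np.arctan2(R.as_matrix()[1,0],R.as_matrix()[0,0])
n=10
print(yaw,b)
rows([(p+(t-p)*i/n,yaw+(b-yaw)*i/n) for i in range(1,n+1)])
E
```

```text
t 2.83 phi 3.937 r 226.0 z 253.5 yawphi 0.001 F tang(on tool y) -0.75 rad -0.69 fz 0.84 q6 -1.8 tilt 0.27
[396.73077279 -44.98456367 253.48694298]
1.3883350210896273 2.4397963267948963
[1.943, 0.983, 1.034, 0.004, 0.003, -0.105]
[1.827, 1.185, 1.035, 0.0, 0.0, -0.105]
[1.692, 1.37, 1.035, 0.0, 0.0, -0.105]
[1.539, 1.54, 1.035, 0.0, 0.0, -0.105]
[1.369, 1.694, 1.035, 0.0, 0.0, -0.105]
[1.184, 1.828, 1.035, 0.0, 0.0, -0.105]
[0.985, 1.942, 1.035, 0.0, 0.0, -0.105]
[0.776, 2.035, 1.035, 0.0, 0.0, -0.105]
[0.558, 2.105, 1.035, 0.0, 0.0, -0.105]
[0.334, 2.152, 1.035, 0.0, 0.0, -0.105]
```

Emit:
{"method": "carry_out", "body": {"moves": [[1.9,1.0,0.6,0,0,-0.105],[1.8,1.2,0.8,0,0,-0.105],[1.7,1.4,1.0,0,0,-0.105],[1.5,1.5,1.0,0,0,-0.105],[1.4,1.7,1.0,0,0,-0.105]]}}

```text
time_s: 3.45
tool_pos: [464.9, 45.2, 209.3]
tcp_rot: [0.004, 0.568, 0.823, 0.0]
wrist_force: [-0.2, 0.5, 0.0]
finger_gap: 0.5
```

Emit:
{"method": "carry_out", "body": {"moves": [[1.2,1.8,1.0,0,0,-0.105],[1.0,1.9,1.0,0,0,-0.105],[0.8,2.0,1.0,0,0,-0.105],[0.6,2.1,1.0,0,0,-0.105],[0.3,2.2,1.0,0,0,-0.105]]}}

```text
time_s: 4.08
tool_pos: [530.2, 137.0, 157.9]
tcp_rot: [0.004, 0.326, 0.945, -0.001]
wrist_force: [-0.4, -0.3, 0.0]
finger_gap: 0.5
```

```bash
python3 - <<'E'
from h import *
where();t,b=fpose(-1.05,z=150)
rows([(t,b)]);save('top','t1.png',(200,90,440,260),3)
E
```

```text
t 4.08 phi -0.951 r 77.2 z 157.9 yawphi -1.087 F tang(on tool y) -0.52 rad 0.17 fz 0.02 q6 -2.43 tilt 0.49
[-0.45, -0.784, 0.789, 0.002, 0.008, 0.037]
```

View pics/t1.png

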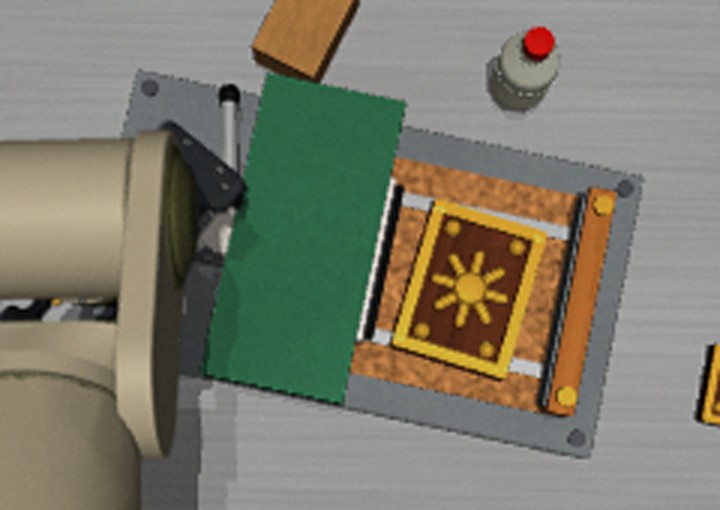

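The crop shows the wrist covering the wheel; the jaw and panel are unmoved (jaw ≈(380,260) in the crop). I'll correct the pose, then descend in the gap.

Emit:
{"method": "carry_out", "body": {"moves": [[-0.45,-0.8,0.8,0,0.008,0.035],[0,0,1.0,0,0,0],[0,0,1.0,0,0,0]]}}

```text
time_s: 4.5
tool_pos: [528.9, 127.6, 127.5]
tcp_rot: [-0.0, 0.343, 0.939, 0.001]
wrist_force: [0.5, 0.5, -0.6]
finger_gap: 0.2
```

```bash
python3 - <<'E'
from h import *
where();t,b=fpose(-1.05,z=66)
rows([(t,b)]);save('scene','s1.png',(280,120,480,260),4)
E
```

```text
t 4.5 phi -1.055 r 71.9 z 127.5 yawphi -1.051 F tang(on tool y) 0.67 rad -0.1 fz -0.62 q6 -2.42 tilt 0.09
[0.007, 0.024, 6.146, 0.001, -0.001, 0.001]
```

View pics/s1.png

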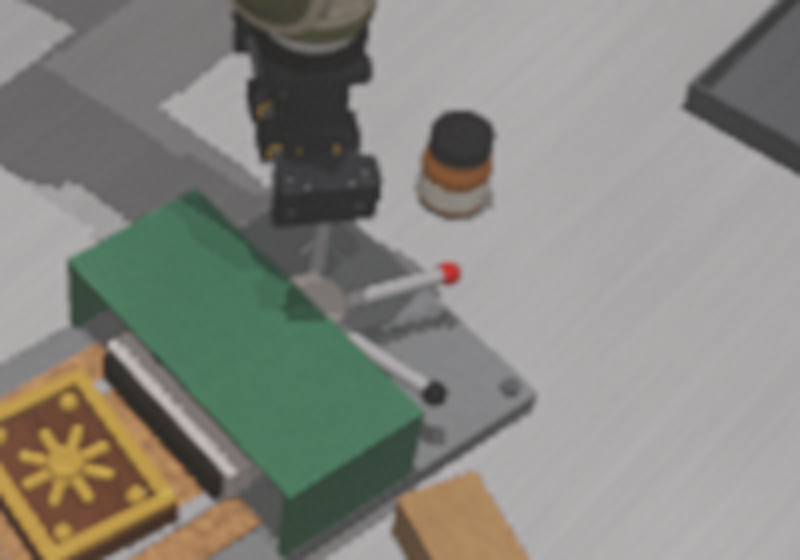

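The scene crop shows the closed gripper above the spoke at (320,250), red ball at (450,272), gap ahead free. Descending slowly.

Emit:
{"method": "carry_out", "body": {"moves": [[0,0,1.5,0,0,0],[0,0,1.5,0,0,0],[0,0,1.5,0,0,0],[0,0,1.5,0,0,0]]}}

```text
time_s: 5.05
tool_pos: [528.1, 127.5, 62.5]
tcp_rot: [-0.001, 0.344, 0.939, 0.001]
wrist_force: [-0.1, 0.5, 0.0]
finger_gap: 0.4
```

```bash
python3 - <<'E'
from h import *
where();save('scene','s2.png',(280,120,480,260),4)
p=[fpose(-1.05+.12*i) for i in range(1,6)]
rows(p)
E
```

```text
t 5.05 phi -1.063 r 72.3 z 62.5 yawphi -1.05 F tang(on tool y) 0.29 rad 0.42 fz 0.03 q6 -2.42 tilt 0.12
[-0.155, 1.027, -0.54, -0.002, -0.004, 0.12]
[-0.052, 0.862, 0.0, 0.0, 0.0, 0.12]
[-0.052, 0.862, 0.0, 0.0, 0.0, 0.12]
[-0.052, 0.862, 0.0, 0.0, 0.0, 0.12]
[-0.052, 0.862, 0.0, 0.0, 0.0, 0.12]
```

View pics/s2.png

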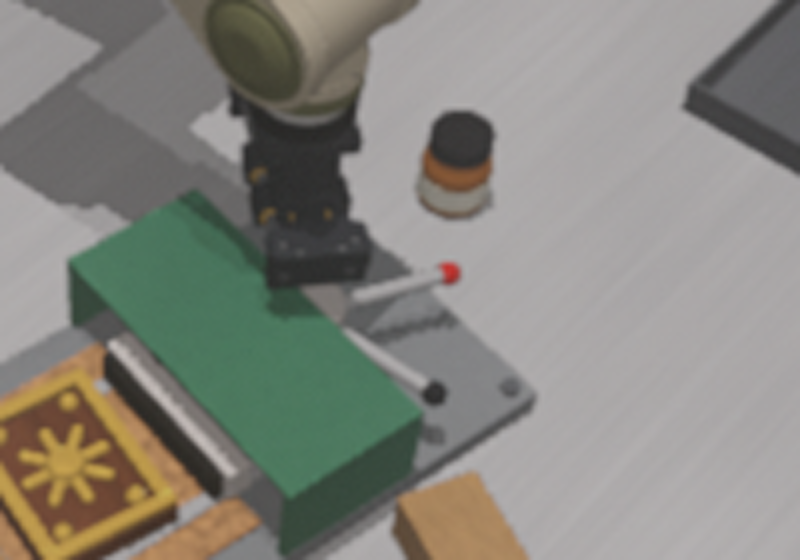

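The gripper is down behind the hidden spoke, the wheel has not moved and there is no contact force. Start the first stroke.

Emit:
{"method": "carry_out", "body": {"moves": [[-0.1,0.9,-0.4,0,0,0.12],[-0.05,0.86,0,0,0,0.12],[-0.05,0.86,0,0,0,0.12],[-0.05,0.86,0,0,0,0.12]]}}

```text
time_s: 5.6
tool_pos: [553.2, 147.6, 62.0]
tcp_rot: [-0.006, 0.563, 0.826, -0.004]
wrist_force: [-3.7, -0.8, 2.5]
finger_gap: 0.5
```

```bash
python3 - <<'E'
from h import *
where();
p=[fpose(-.57+.12*i) for i in range(1,6)]
rows(p)
E
```

```text
t 5.6 phi -0.618 r 72.9 z 62.0 yawphi -0.555 F tang(on tool y) -3.8 rad 0.67 fz 2.5 q6 -1.89 tilt 0.8
[-0.115, 1.205, -0.412, -0.013, -0.005, 0.105]
[-0.052, 0.862, 0.0, 0.0, 0.0, 0.12]
[-0.052, 0.862, 0.0, 0.0, 0.0, 0.12]
[-0.052, 0.862, 0.0, 0.0, 0.0, 0.12]
[-0.052, 0.862, 0.0, 0.0, 0.0, 0.12]
```

Emit:
{"method": "carry_out", "body": {"moves": [[-0.1,1.1,-0.3,-0.01,0,0.11],[-0.06,0.95,0,0,0,0.12],[-0.06,0.95,0,0,0,0.12],[-0.06,0.95,0,0,0,0.12],[-0.06,0.95,0,0,0,0.12]]}}

```text
time_s: 6.22
tool_pos: [599.4, 152.7, 62.4]
tcp_rot: [-0.006, 0.785, 0.619, -0.005]
wrist_force: [-3.7, 0.3, 2.5]
finger_gap: 0.5
```

```bash
python3 - <<'E'
from h import *
where();
p=[fpose(.03+.12*i) for i in range(1,6)]
rows(p)
E
```

```text
t 6.22 phi 0.032 r 72.9 z 62.4 yawphi 0.054 F tang(on tool y) -3.74 rad -0.6 fz 2.46 q6 -1.28 tilt 0.88
[-0.119, 0.847, -0.373, -0.015, 0.0, 0.096]
[-0.052, 0.862, 0.0, 0.0, 0.0, 0.12]
[-0.052, 0.862, 0.0, 0.0, 0.0, 0.12]
[-0.052, 0.862, 0.0, 0.0, 0.0, 0.12]
[-0.052, 0.862, 0.0, 0.0, 0.0, 0.12]
```

Emit:
{"method": "carry_out", "body": {"moves": [[-0.1,0.9,-0.3,-0.015,0,0.1],[-0.06,0.9,0,0,0,0.12],[-0.06,0.9,0,0,0,0.12],[-0.06,0.9,0,0,0,0.12],[-0.06,0.9,0,0,0,0.12]]}}

```text
time_s: 6.85
tool_pos: [636.5, 132.5, 63.4]
tcp_rot: [-0.003, 0.933, 0.36, -0.003]
wrist_force: [-2.2, 3.0, 3.3]
finger_gap: 0.2
```

```bash
python3 - <<'E'
from h import *
where();
p=[fpose(.62+.12*i) for i in range(1,6)]
rows(p)
save('top','t2.png',(200,90,440,260),3)
print([(np.round(d['centre'],1).tolist(),round(d['p'],2)) for d in manip.place_of('top','jaw')][:2])
E
```

```text
t 6.85 phi 0.619 r 73.2 z 63.4 yawphi 0.652 F tang(on tool y) -3.72 rad 0.41 fz 3.29 q6 -0.72 tilt 0.44
[-0.141, 0.869, -0.269, -0.007, 0.003, 0.088]
[-0.052, 0.862, 0.0, 0.0, 0.0, 0.12]
[-0.052, 0.862, 0.0, 0.0, 0.0, 0.12]
[-0.052, 0.862, 0.0, 0.0, 0.0, 0.12]
[-0.052, 0.862, 0.0, 0.0, 0.0, 0.12]
[([555.5, -65.4, 25.6], 0.68)]
```

View pics/t2.png

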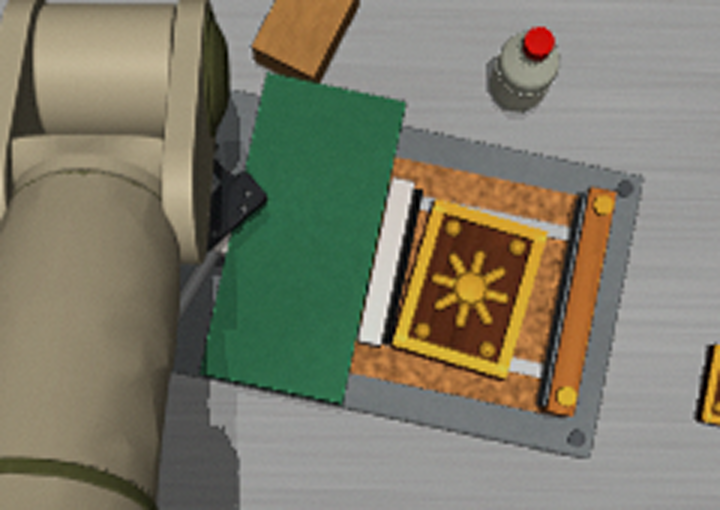

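The jaw's black face has moved from about (380,260) to (402,265) and is nearly at the panel. Running-free push is about 3.7 N. Finishing this stroke.

Emit:
{"method": "carry_out", "body": {"moves": [[-0.12,0.9,-0.2,-0.01,0,0.1],[-0.06,0.9,0,0,0,0.12],[-0.06,0.9,0,0,0,0.12],[-0.06,0.6,0,0,0,0.08]]}}

```text
time_s: 7.45
tool_pos: [652.1, 106.1, 64.2]
tcp_rot: [0.001, 0.987, 0.16, 0.0]
wrist_force: [0.6, 5.0, 0.5]
finger_gap: 0.7
```

```bash
python3 - <<'E'
from h import *
where()
E
```

```text
t 7.45 phi 1.044 r 72.4 z 64.2 yawphi 1.069 F tang(on tool y) -4.53 rad 2.15 fz 0.51 q6 -0.34 tilt 0.06
```

Emit:
{"method": "carry_out", "body": {"moves": [[0,-0.6,0,0,0,0],[0,0,-3.0,0,0,0],[0,0,-3.0,0,0,0],[-0.1,-1.3,-1.0,0,0,-0.18],[-0.1,-1.3,0,0,0,-0.18]]}}

```text
time_s: 8.07
tool_pos: [635.6, 136.7, 134.5]
tcp_rot: [0.001, 0.938, 0.347, -0.002]
wrist_force: [-0.4, 0.0, 0.1]
finger_gap: 0.6
```

Emit:
{"method": "carry_out", "body": {"moves": [[-0.1,-1.3,0,0,0,-0.18],[-0.1,-1.3,0,0,0,-0.18],[-0.1,-1.3,0,0,0,-0.18],[-0.1,-1.3,0,0,0,-0.18],[-0.1,-1.3,0,0,0,-0.18]]}}

```text
time_s: 8.7
tool_pos: [573.6, 165.8, 133.3]
tcp_rot: [-0.0, 0.68, 0.734, -0.004]
wrist_force: [0.8, 0.1, 0.4]
finger_gap: 0.6
```

```bash
python3 - <<'E'
from h import *
where()
p,R=pose()
rows([fpose(-.36-.16*i,z=140) for i in range(6)])
save('scene','s3.png',(280,120,480,260),4)
E
```

```text
t 8.7 phi -0.304 r 84.9 z 133.3 yawphi -0.257 F tang(on tool y) 0.79 rad 0.05 fz 0.45 q6 -1.56 tilt 0.41
[-1.325, -0.345, -0.663, -0.006, 0.004, -0.103]
[-0.092, -1.147, 0.0, 0.0, 0.0, -0.16]
[-0.092, -1.147, 0.0, 0.0, 0.0, -0.16]
[-0.092, -1.147, 0.0, 0.0, 0.0, -0.16]
[-0.092, -1.147, 0.0, 0.0, 0.0, -0.16]
[-0.092, -1.147, 0.0, 0.0, 0.0, -0.16]
```

View pics/s3.png

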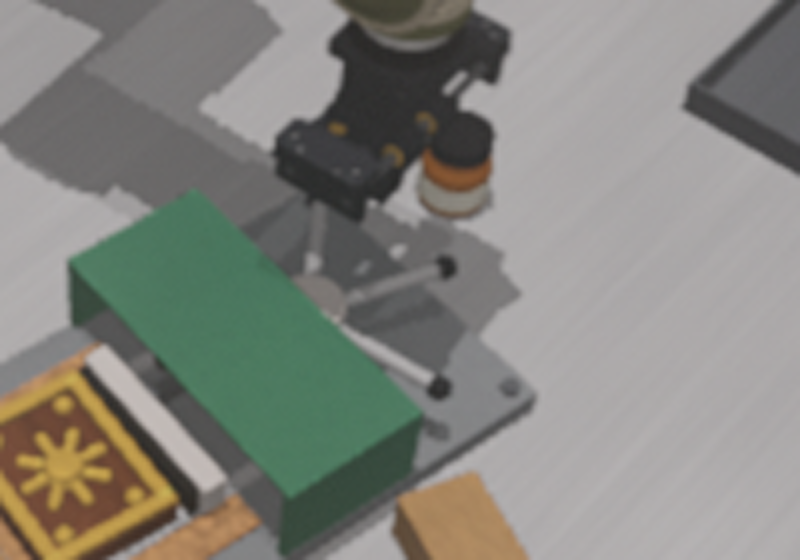

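The scene crop now shows black balls at (446,267) and (440,387). I compute the wheel angle from these.

```bash
cat >> h.py <<'E'
def ang(crop,c0=(280,120),s=4):
    w=ray('scene',(c0[0]+crop[0]/s-.4,c0[1]+crop[1]/s-.4),70);v=w[:2]-HUB
    return round(PSI+np.pi/2-np.arctan2(v[1],v[0]),3),round(np.hypot(*v),1)
E
python3 - <<'E'
from h import *
print('red0',ang((450,272)),ang((434,392)),'now',ang((446,267)),ang((440,387)))
E
```

```text
red0 (np.float64(0.292), np.float64(108.1)) (np.float64(1.36), np.float64(105.8)) now (np.float64(0.243), np.float64(107.6)) (np.float64(1.302), np.float64(106.6))
```

Emit:
{"method": "carry_out", "body": {"moves": [[-1.2,-0.4,-0.6,0,0,-0.1],[-0.1,-1.2,0,0,0,-0.16],[-0.1,-1.2,0,0,0,-0.16],[-0.1,-1.2,0,0,0,-0.16],[-0.1,-1.2,0,0,0,-0.16]]}}

```text
time_s: 9.38
tool_pos: [526.2, 131.3, 139.2]
tcp_rot: [-0.003, 0.353, 0.936, -0.004]
wrist_force: [-0.4, -0.3, -0.3]
finger_gap: 0.4
```

```bash
python3 - <<'E'
from h import *
where()
rows([fpose(-1.10,z=130)])
E
```

```text
t 9.38 phi -1.041 r 76.3 z 139.2 yawphi -1.031 F tang(on tool y) -0.47 rad 0.07 fz -0.29 q6 -2.39 tilt 0.57
[-0.443, -0.413, 0.918, -0.01, -0.002, -0.069]
```

Emit:
{"method": "carry_out", "body": {"moves": [[-0.45,-0.4,1.0,-0.01,0,-0.07],[0,0,1.0,0,0,0]]}}

```text
time_s: 9.62
tool_pos: [526.7, 125.3, 119.1]
tcp_rot: [-0.0, 0.318, 0.948, 0.001]
wrist_force: [-0.0, 0.3, -0.2]
finger_gap: 0.4
```

```bash
python3 - <<'E'
from h import *
where()
rows([fpose(-1.10,z=67)])
E
```

```text
t 9.62 phi -1.099 r 72.1 z 119.1 yawphi -1.104 F tang(on tool y) 0.2 rad 0.2 fz -0.22 q6 -2.48 tilt 0.08
[-0.015, -0.013, 5.212, 0.001, -0.001, 0.004]
```

Emit:
{"method": "carry_out", "body": {"moves": [[0,0,1.5,0,0,0],[0,0,1.5,0,0,0],[0,0,1.5,0,0,0],[0,0,0.3,0,0,0]]}}

```text
time_s: 10.12
tool_pos: [526.1, 126.2, 66.5]
tcp_rot: [-0.002, 0.32, 0.948, -0.0]
wrist_force: [-0.7, -0.7, 0.4]
finger_gap: 0.5
```

```bash
python3 - <<'E'
from h import *
where()
rows([fpose(-1.0,z=67)])
E
```

```text
t 10.12 phi -1.094 r 73.2 z 66.5 yawphi -1.101 F tang(on tool y) -0.99 rad 0.19 fz 0.44 q6 -2.47 tilt 0.18
[-0.153, 0.676, -0.049, -0.001, -0.003, 0.101]
```

Emit:
{"method": "carry_out", "body": {"moves": [[-0.1,0.9,0,0,0,0.12],[-0.06,0.9,0,0,0,0.12],[-0.06,0.9,0,0,0,0.12],[-0.06,0.9,0,0,0,0.12],[-0.06,0.9,0,0,0,0.12]]}}

```text
time_s: 10.75
tool_pos: [561.5, 151.3, 65.9]
tcp_rot: [-0.004, 0.593, 0.805, -0.004]
wrist_force: [-3.3, -0.8, 2.7]
finger_gap: 0.7
```

```bash
python3 - <<'E'
from h import *
where()
rows([fpose(-.5+.12,z=67)])
E
```

```text
t 10.75 phi -0.493 r 73.4 z 65.9 yawphi -0.482 F tang(on tool y) -3.43 rad 0.26 fz 2.71 q6 -1.81 tilt 0.61
[-0.172, 0.814, -0.114, -0.011, -0.001, 0.102]
```

Emit:
{"method": "carry_out", "body": {"moves": [[-0.12,0.85,-0.1,-0.01,0,0.11],[-0.06,0.9,0,0,0,0.12],[-0.06,0.9,0,0,0,0.12],[-0.06,0.9,0,0,0,0.12],[-0.06,0.9,0,0,0,0.12]]}}

```text
time_s: 11.38
tool_pos: [603.8, 152.6, 66.1]
tcp_rot: [-0.004, 0.808, 0.59, -0.003]
wrist_force: [-3.4, 3.0, 1.4]
finger_gap: 0.5
```

```bash
python3 - <<'E'
from h import *
where()
rows([fpose(.1+.12,z=67)])
save('top','t3.png',(200,90,440,260),3)
E
```

```text
t 11.38 phi 0.091 r 73.8 z 66.1 yawphi 0.128 F tang(on tool y) -4.2 rad 1.81 fz 1.42 q6 -1.21 tilt 0.58
[-0.201, 0.936, -0.099, -0.01, 0.001, 0.092]
```

View pics/t3.png

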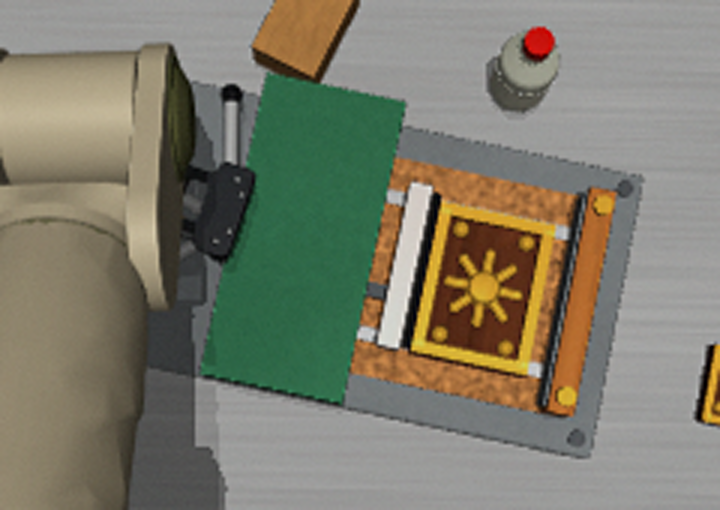

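The panel now slides squared against the jaw. The gap to the felt is about 20 crop px (≈16 mm), so roughly 1.6 rad remains. Continuing the stroke.

Emit:
{"method": "carry_out", "body": {"moves": [[-0.15,0.9,-0.1,-0.01,0,0.1],[-0.06,0.9,0,0,0,0.12],[-0.06,0.9,0,0,0,0.12],[-0.06,0.9,0,0,0,0.12]]}}

```text
time_s: 11.92
tool_pos: [633.7, 135.6, 66.4]
tcp_rot: [-0.002, 0.923, 0.385, -0.001]
wrist_force: [-1.6, 4.2, 0.7]
finger_gap: 0.3
```

```bash
python3 - <<'E'
from h import *
where()
rows([fpose(.57+.12,z=67)])
E
```

```text
t 11.93 phi 0.563 r 73.5 z 66.4 yawphi 0.599 F tang(on tool y) -4.09 rad 1.85 fz 0.72 q6 -0.76 tilt 0.24
[-0.17, 0.921, -0.061, -0.004, -0.0, 0.091]
```

Emit:
{"method": "carry_out", "body": {"moves": [[-0.15,0.9,-0.1,0,0,0.1],[-0.06,0.9,0,0,0,0.12],[-0.06,0.9,0,0,0,0.12]]}}

```text
time_s: 12.3
tool_pos: [648.7, 115.2, 67.0]
tcp_rot: [-0.004, 0.975, 0.221, -0.0]
wrist_force: [-0.8, 4.0, -0.3]
finger_gap: 0.5
```

```bash
python3 - <<'E'
from h import *
where()
E
```

```text
t 12.3 phi 0.91 r 73.0 z 67.0 yawphi 0.944 F tang(on tool y) -3.94 rad 0.97 fz -0.33 q6 -0.45 tilt 0.42
```

Free push stays near 4 N. I'll retreat and take the next spoke (at about 0.07 rad), which leaves room for the final tightening mid-range.

Emit:
{"method": "carry_out", "body": {"moves": [[0,-0.6,0,0,0,0],[0,0,-3.0,0,0,0],[0,0,-3.0,0,0,0],[-0.1,-1.3,-1.0,0,0,-0.18],[-0.15,-1.3,0,0,0,-0.18]]}}

```text
time_s: 12.92
tool_pos: [629.1, 142.8, 139.0]
tcp_rot: [-0.003, 0.914, 0.405, 0.0]
wrist_force: [0.7, -0.4, -0.4]
finger_gap: 0.5
```

Emit:
{"method": "carry_out", "body": {"moves": [[-0.15,-1.3,0,0,0,-0.18],[-0.2,-1.3,0,0,0,-0.18],[-0.2,-1.3,0,0,0,-0.18],[-0.2,-0.8,0,0,0,-0.1]]}}

```text
time_s: 13.42
tool_pos: [582.1, 160.9, 139.5]
tcp_rot: [-0.002, 0.73, 0.684, 0.001]
wrist_force: [1.1, -0.3, -0.4]
finger_gap: 0.7
```

```bash
python3 - <<'E'
from h import *
where()
rows([fpose(-.25,z=130)])
save('scene','s4.png',(280,120,480,260),4)
save('top','t4.png',(200,90,440,260),3)
E
```

```text
t 13.43 phi -0.205 r 79.4 z 139.5 yawphi -0.116 F tang(on tool y) 1.07 rad -0.22 fz -0.42 q6 -1.43 tilt 0.3
[-0.78, -0.257, 0.945, -0.001, -0.005, -0.134]
```

View pics/s4.png

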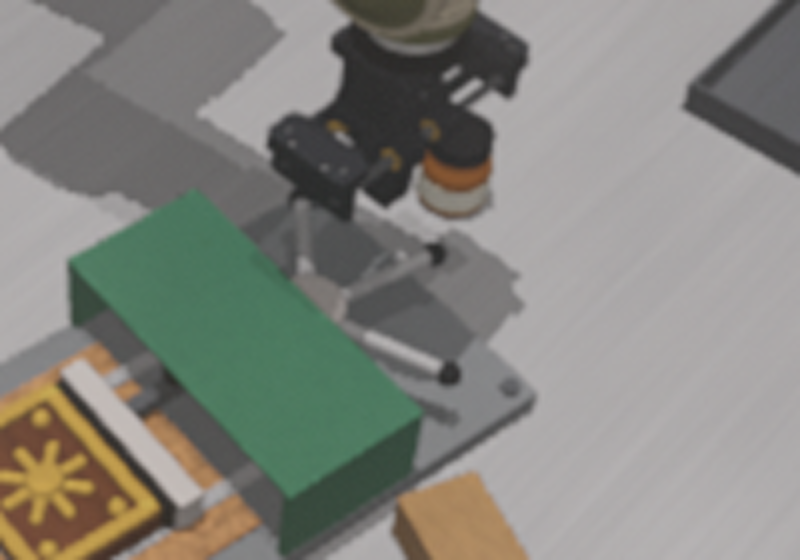

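View pics/t4.png

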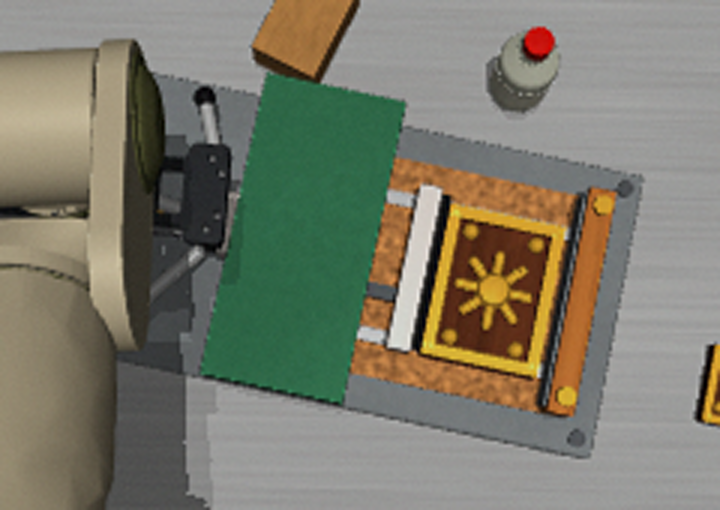

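Balls are now at (436,253) and (450,373) in the scene crop (spokes ≈0.1 and 1.14). The panel is a few mm short of the felt: edge at x≈550 and felt at x≈565 near row 290 in the top crop.

Emit:
{"method": "carry_out", "body": {"moves": [[-0.75,-0.3,1.0,0,0,-0.13],[0,0,1.0,0,0,0]]}}

```text
time_s: 13.78
tool_pos: [579.1, 154.0, 119.8]
tcp_rot: [-0.001, 0.685, 0.729, 0.002]
wrist_force: [0.6, -0.6, -0.2]
finger_gap: 0.7
```

```bash
python3 - <<'E'
from h import *
print(ang((436,253)),ang((450,373)))
where()
rows([fpose(-.25,z=68)])
E
```

```text
(np.float64(0.109), np.float64(108.3)) (np.float64(1.166), np.float64(106.6))
t 13.78 phi -0.248 r 72.7 z 119.8 yawphi -0.243 F tang(on tool y) 0.53 rad -0.6 fz -0.22 q6 -1.57 tilt 0.29
[-0.092, -0.021, 5.184, 0.001, -0.005, -0.007]
```

Emit:
{"method": "carry_out", "body": {"moves": [[-0.1,0,1.5,0,0,0],[0,0,1.5,0,0,0],[0,0,1.5,0,0,0],[0,0,0.2,0,0,0]]}}

```text
time_s: 14.28
tool_pos: [579.1, 153.7, 68.2]
tcp_rot: [-0.002, 0.687, 0.727, 0.001]
wrist_force: [0.2, 0.8, -0.1]
finger_gap: 0.4
```

Emit:
{"method": "carry_out", "body": {"moves": [[-0.1,0.9,0,0,0,0.12],[-0.06,0.9,0,0,0,0.12],[-0.06,0.7,0,0,0,0.1]]}}

```text
time_s: 14.65
tool_pos: [603.1, 151.1, 67.9]
tcp_rot: [-0.004, 0.803, 0.596, -0.0]
wrist_force: [-2.7, 2.3, 1.1]
finger_gap: 0.4
```

```bash
python3 - <<'E'
from h import *
where()
rows([fpose(.10+.08,z=67)])
E
```

```text
t 14.65 phi 0.087 r 72.2 z 67.9 yawphi 0.113 F tang(on tool y) -3.25 rad 1.43 fz 1.09 q6 -1.23 tilt 0.44
[-0.034, 0.669, 0.09, -0.007, -0.004, 0.067]
```

Emit:
{"method": "carry_out", "body": {"moves": [[-0.04,0.6,0,-0.005,0,0.07],[-0.04,0.6,0,0,0,0.08]]}}

```text
time_s: 14.9
tool_pos: [613.8, 147.5, 68.0]
tcp_rot: [-0.003, 0.847, 0.532, 0.001]
wrist_force: [-3.1, 2.4, 0.2]
finger_gap: 0.4
```

```bash
python3 - <<'E'
from h import *
where()
E
```

```text
t 14.9 phi 0.243 r 72.4 z 68.0 yawphi 0.269 F tang(on tool y) -3.84 rad 0.84 fz 0.24 q6 -1.08 tilt 0.36
```

Emit:
{"method": "carry_out", "body": {"moves": [[-0.04,0.6,0,0,0,0.07],[-0.04,0.6,0,0,0,0.08]]}}

```text
time_s: 15.15
tool_pos: [623.5, 142.4, 68.0]
tcp_rot: [-0.004, 0.886, 0.464, -0.0]
wrist_force: [-2.5, 2.4, 0.9]
finger_gap: 0.2
```

```bash
python3 - <<'E'
from h import *
where()
save('top','t5.png',(200,90,440,260),3)
E
```

```text
t 15.15 phi 0.394 r 72.6 z 68.0 yawphi 0.424 F tang(on tool y) -3.45 rad 0.52 fz 0.92 q6 -0.93 tilt 0.5
```

View pics/t5.png

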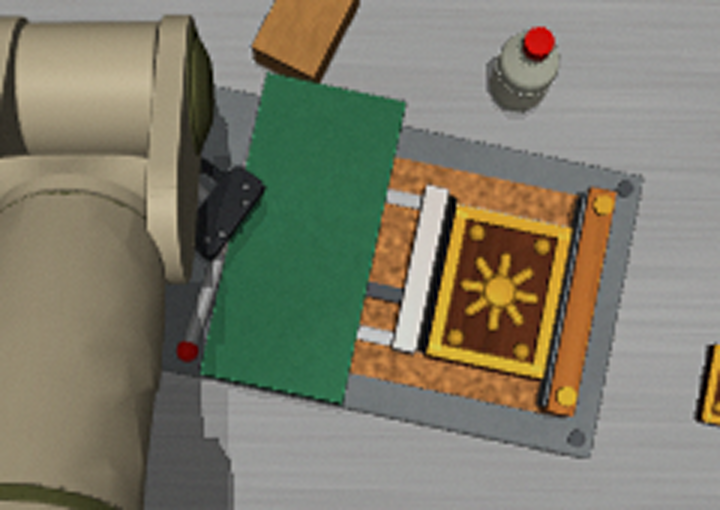

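The gap to the felt is now only a few pixels at (562,290). Continue in small steps, reading the force each time.

Emit:
{"method": "carry_out", "body": {"moves": [[-0.04,0.5,0,-0.005,0,0.06],[-0.03,0.5,0,0,0,0.06]]}}

```text
time_s: 15.45
tool_pos: [631.1, 136.8, 68.1]
tcp_rot: [-0.003, 0.913, 0.408, 0.001]
wrist_force: [-1.7, 3.4, 1.4]
finger_gap: 0.3
```

```bash
python3 - <<'E'
from h import *
where()
E
```

```text
t 15.45 phi 0.525 r 72.6 z 68.1 yawphi 0.549 F tang(on tool y) -3.55 rad 1.4 fz 1.38 q6 -0.81 tilt 0.36
```

Emit:
{"method": "carry_out", "body": {"moves": [[-0.04,0.5,0,0,0,0.06]]}}

```text
time_s: 15.58
tool_pos: [634.4, 133.8, 68.1]
tcp_rot: [-0.004, 0.925, 0.38, 0.001]
wrist_force: [-1.7, 3.4, -0.1]
finger_gap: 0.6
```

```bash
python3 - <<'E'
from h import *
where()
E
```

```text
t 15.57 phi 0.586 r 72.7 z 68.1 yawphi 0.609 F tang(on tool y) -3.58 rad 1.19 fz -0.14 q6 -0.76 tilt 0.41
```

Emit:
{"method": "carry_out", "body": {"moves": [[-0.04,0.5,0,0,0,0.06]]}}

```text
time_s: 15.7
tool_pos: [636.5, 132.3, 68.0]
tcp_rot: [-0.006, 0.936, 0.352, -0.0]
wrist_force: [-10.1, 18.0, 5.7]
finger_gap: 0.3
```

```bash
python3 - <<'E'
from h import *
where()
save('top','t6.png',(200,90,440,260),3)
E
```

```text
t 15.7 phi 0.621 r 73.0 z 68.0 yawphi 0.67 F tang(on tool y) -20.24 rad 4.35 fz 5.72 q6 -0.7 tilt 0.68
```

View pics/t6.png

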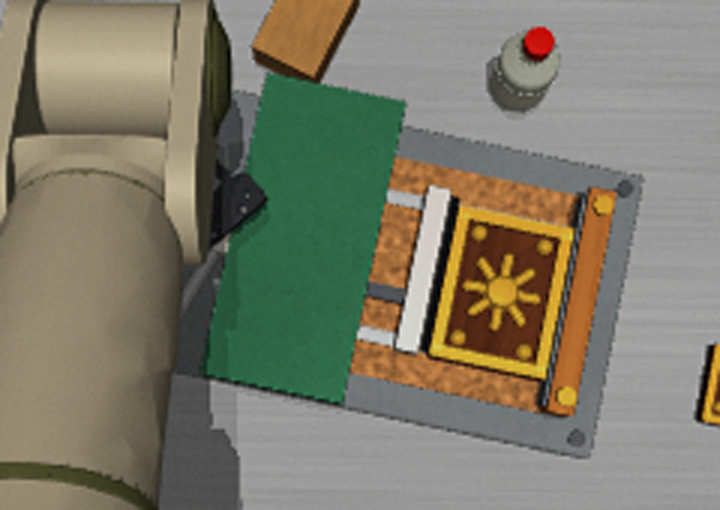

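The force jumped abruptly to about 20 N as the panel met the fence. I'm not pushing any further; I'll re-read it and ease off.

```bash
python3 - <<'E'
from h import *
where(); print(manip.observe()['moment'])
E
```

```text
t 15.75 phi 0.621 r 73.1 z 68.0 yawphi 0.673 F tang(on tool y) -14.58 rad 1.37 fz 4.77 q6 -0.7 tilt 0.71
[ 1.83001456  1.02826291 -0.12801011]
```

Emit:
{"method": "carry_out", "body": {"moves": [[0,-0.15,0,0,0,0]]}}

```text
time_s: 15.88
tool_pos: [635.2, 134.3, 68.2]
tcp_rot: [-0.007, 0.936, 0.352, -0.0]
wrist_force: [0.5, 0.7, 0.1]
finger_gap: 0.4
```

```bash
python3 - <<'E'
from h import *
where(); print(manip.observe()['moment'])
E
```

```text
t 15.88 phi 0.589 r 73.6 z 68.2 yawphi 0.671 F tang(on tool y) -0.21 rad 0.89 fz 0.12 q6 -0.7 tilt 0.75
[-0.01440335 -0.12126986  0.02040555]
```

It settled at 14.6 N and then let go cleanly. I'll check the hold by a gentle re-push: each row's small offset limits the force (≈6 N per mm of offset).

Emit:
{"method": "carry_out", "body": {"moves": [[-0.05,0.05,0,-0.012,0,-0.05]]}}

```text
time_s: 16.0
tool_pos: [635.0, 133.9, 68.2]
tcp_rot: [-0.001, 0.927, 0.376, 0.002]
wrist_force: [-2.2, 1.7, -0.8]
finger_gap: 0.7
```

Emit:
{"method": "carry_out", "body": {"moves": [[0,0.1,0,0,0,0]]}}

```text
time_s: 16.12
tool_pos: [635.1, 133.7, 68.0]
tcp_rot: [-0.002, 0.927, 0.376, 0.001]
wrist_force: [-4.1, 4.6, 2.2]
finger_gap: 0.4
```

```bash
python3 - <<'E'
from h import *
where(); print(manip.observe()['moment'])
E
```

```text
t 16.12 phi 0.594 r 73.0 z 68.0 yawphi 0.619 F tang(on tool y) -6.17 rad 0.29 fz 2.19 q6 -0.75 tilt 0.23
[ 0.61930671  0.615586   -0.05828369]
```

Emit:
{"method": "carry_out", "body": {"moves": [[0,0.1,0,0,0,0]]}}

```text
time_s: 16.25
tool_pos: [635.2, 133.6, 68.0]
tcp_rot: [-0.002, 0.927, 0.376, 0.001]
wrist_force: [-5.2, 5.0, 1.3]
finger_gap: 0.6
```

```bash
python3 - <<'E'
from h import *
where(); print(manip.observe()['moment'])
E
```

```text
t 16.25 phi 0.596 r 73.0 z 68.0 yawphi 0.619 F tang(on tool y) -7.26 rad -0.26 fz 1.31 q6 -0.75 tilt 0.29
[ 0.67959146  0.66801123 -0.13650929]
```

It resists 7.3 N without turning, which is in the snug band after one release. Withdrawing now.

Emit:
{"method": "carry_out", "body": {"moves": [[0,-0.3,0,0,0,0],[0,-0.5,0,0,0,0],[0,0,-3.0,0,0,0],[0,0,-4.0,0,0,0],[0,0,-5.0,0,0,0]]}}

```text
time_s: 16.88
tool_pos: [628.4, 138.4, 187.7]
tcp_rot: [-0.003, 0.927, 0.375, -0.002]
wrist_force: [-0.1, 0.5, 0.2]
finger_gap: 0.6
```

```bash
python3 - <<'E'
from h import *
where()
p,R=pose();t=np.array([400,250,250.]);M=R.as_matrix();yaw=np.arctan2(M[1,0],M[0,0])
rows([(p+(t-p)*i/5,yaw) for i in range(1,6)])
E
```

```text
t 16.88 phi 0.482 r 72.2 z 187.7 yawphi 0.621 F tang(on tool y) -0.38 rad 0.27 fz 0.23 q6 -0.74 tilt 0.37
[-1.733, -4.788, -1.213, -0.006, 0.001, -0.0]
[-1.732, -4.781, -1.246, 0.0, 0.0, 0.0]
[-1.732, -4.781, -1.246, 0.0, 0.0, 0.0]
[-1.732, -4.781, -1.246, 0.0, 0.0, 0.0]
[-1.732, -4.781, -1.246, 0.0, 0.0, 0.0]
```

Emit:
{"method": "carry_out", "body": {"moves": [[-1.7,-4.8,-1.2,0,0,0],[-1.7,-4.8,-1.2,0,0,0],[-1.7,-4.8,-1.2,0,0,0],[-1.7,-4.8,-1.2,0,0,0],[-1.7,-4.8,-1.2,0,0,0]]}}

```text
time_s: 17.5
tool_pos: [397.3, 253.1, 253.5]
tcp_rot: [-0.001, 0.928, 0.372, 0.004]
wrist_force: [0.4, 0.6, 0.1]
finger_gap: 0.4
```

```bash
python3 - <<'E'
from h import *
where()
save('top','t7.png',(200,90,440,260),3)
save('scene','s7.png',(220,120,420,310),4)
for n in ['jar','bottle','carton','jaw','panel','fence']:
  print(n,[(np.round(d['centre'],0).tolist(),round(d['p'],2)) for d in manip.place_of('top',n)][:3])
E
```

```text
t 17.5 phi -1.009 r 253.6 z 253.5 yawphi 0.627 F tang(on tool y) -0.11 rad 0.71 fz 0.12 q6 -0.45 tilt 0.47
jar [([560.0, 298.0, -6.0], 0.6)]
bottle [([729.0, -166.0, -2.0], 0.64)]
carton [([772.0, 22.0, 1.0], 0.56)]
jaw [([550.0, -95.0, 22.0], 0.63)]
panel [([247.0, -273.0, -2.0], 0.79), ([539.0, -146.0, 24.0], 0.65), ([455.0, -368.0, -1.0], 0.64)]
fence [([532.0, -195.0, 28.0], 0.92)]
```

View pics/t7.png

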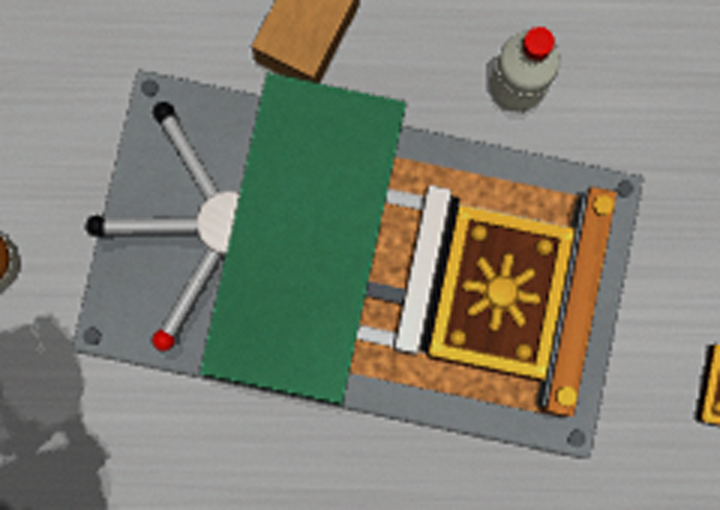

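View pics/s7.png

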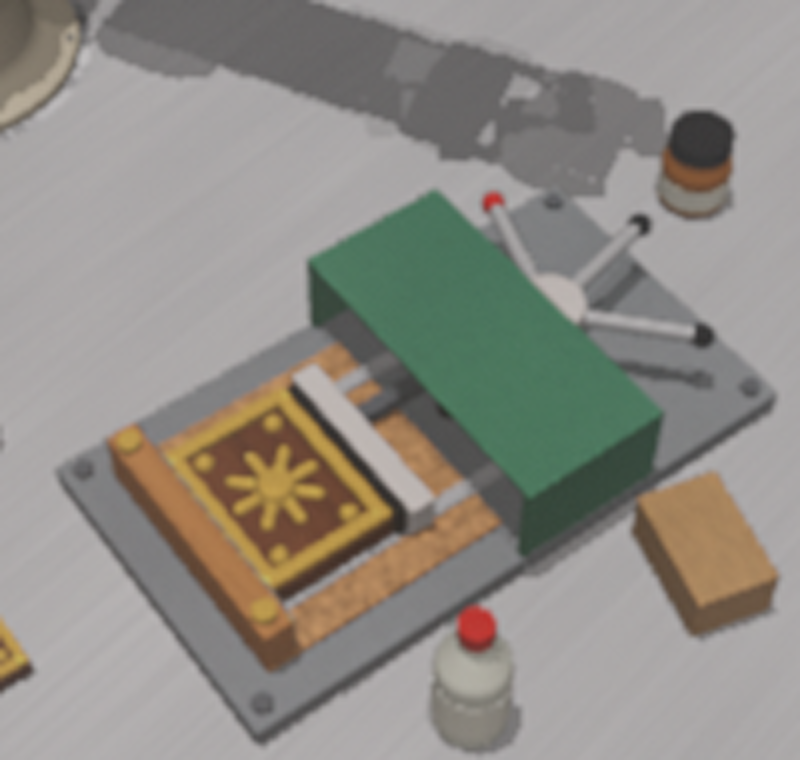

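The top crop shows the panel flat between jaw (430,270) and felt (565,290), with the jar, bottle and carton in place. I'll check squareness numerically before handing in.

```bash
python3 - <<'E'
from h import *
f=manip.grab_frame('top');s=4
c=cv2.resize(f[145:230,325:400],None,fx=s,fy=s,interpolation=cv2.INTER_CUBIC)
h=cv2.cvtColor(c,cv2.COLOR_RGB2HSV)
m=cv2.inRange(h,(19,150,110),(35,255,255))
k,_=cv2.findContours(m,cv2.RETR_EXTERNAL,cv2.CHAIN_APPROX_NONE)
k=max(k,key=cv2.contourArea);b=cv2.boxPoints(cv2.minAreaRect(k))
W=np.array([ray('top',(325+(p[0]+.5)/s-.5,145+(p[1]+.5)/s-.5),46)[:2] for p in b])
for i in range(4):
    e=W[(i+1)%4]-W[i];a=np.arctan2(e[1],e[0]);print(round(np.hypot(*e),1),round((a-PSI+np.pi/4)%(np.pi/2)-np.pi/4,4))
where()
E
```

```text
130.6 -0.0091
100.9 -0.0035
130.6 -0.0186
99.7 -0.0038
t 17.95 phi -1.006 r 251.3 z 252.3 yawphi 0.627 F tang(on tool y) 0.25 rad 0.48 fz 0.32 q6 -0.45 tilt 0.36
```

Square within about 0.01–0.02 rad, the robot is clear, and the measured size of 130×100 mm confirms the middle panel.

```bash
python3 -c "
from bench import manip
print(manip.job_done())"
```

```text
the job is handed in; nothing more can be done
None
```

I turned the star wheel clockwise in three strokes, pushing the spokes with closed fingers on the open side. The panel ended up against the felt-lined fence, and I withdrew the arm and handed the job in at about 18 s. No verdict is reported.

**Last checks:**
- **Panel:** it measures 130 × 100 mm, so it is the middle-sized one. It is square to the clamp within about 0.02 rad and looks flat in both pictures.
- **Hold:** after one release, the wheel resisted a 7.3 N re-push almost without turning, which is inside the 6–10 N snug band.
- **Bystanders:** the jar, bottle and carton are within about 2 mm of where they started, which is within measuring error.
- **Robot:** it is clear of everything and reads no contact force.

**What did not go as planned:** the panel jammed abruptly within one small step. The push peaked briefly at about 20 N and settled at 14.6 N before I eased off. That is above the 13 N caution level. By the given ratio the settled push is about 85 N of clamping. The brief peak would be 115–125 N if it were not partly impact, so I cannot rule out a short excursion near the 120 N limit. I have no direct reading of the clamping force.

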